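Push the amethyst tray into the corner of the stop

ROBOT

A 6-joint arm with a two-finger parallel gripper is mounted at the origin on the work surface. World frame = base frame: x ahead of the robot, y to its left, z up, the work surface at z = 0. Lengths are in m, angles in rad, forces in N, time in s.
With the tool pointing down it reaches from about 0.375 to 0.975 m from the base axis. Payload 3.8 kg.
Tool frame: the origin (TCP) lies at the very end of the fingers, on their centre line; the grasp point (between the pads) lies 19 mm behind it; y points along the fingers, z is the direction in which the jaws open and shut, and the axes are right-handed (so a half turn about y gives the same grasp; the last joint's range is limited). The gripper opens to 85 mm and grips with 20 to 120 N. Pads are 22 mm wide; open, the fingers measure 114 mm over their backs; the gripper's body (76 mm by 85 mm) begins 54 mm behind the grasp point. The pads swing forward as they close: fully open they stand 13 mm farther back than shut.
Start: joints at [1.196, 0.264, 1.604, -0, 1.274, -0.037], TCP at [0.224, 0.637, 0.231] pointing down, gripper open.
Joint ranges: [-2.63, 2.63], [-0.94, 2.18], [0.31, 2.57], [-1.31, 4.45], [0, 2.66], [-2.55, 2.55]. Speed limits (rad/s): [2.57, 2.57, 3.14, 3.14, 3.14, 3.14].

INTERFACE

Orientations are given as a unit quaternion [w, x, y, z].
In Python, from bench import readout, camera, order, spotter gives the robot as it stands.
- The arm moves only by the tool step_arm, never from a script. Its argument "deltas" is a list of rows, each an object of numbers: "dx", "dy", "dz": the shift along the tool's x, y, z in mm; "yaw": the turn about the tool's y in degrees; "grip": the closure, from -1 (fully open) to 1 (shut), so that 0 is half open. A call has 1 to 20 rows; each row is the pose to reach, as a shift and turn from the pose commanded when the call began, along the tool's axes at that moment; what a row does not reach only later rows make up. A row lasts 1/8 s, in which the tool goes at most 62.5 mm and 10.7 degrees, less where a joint would pass 70% of its speed; a pose out of reach is approached as far as the arm can. A call with a gripper value outside its range is refused whole. The fingers move at their own pace and stop on an object; "grip_force" is the grip in N (left out, the last holds). Time passes only in rows, so rows that repeat a pose let the fingers close. It gives the time, the measured TCP pose, the force and the opening at its end, in the units of the state.
- readout.sense(): the state, without advancing time (a new reading comes with each control period).
- camera(name): name is "side" or "top" or "wrist"; returns a dict with "frame" (480x640x3 uint8, red, green, blue), "fx", "fy", "cx", "cy" (pixels), "k1" (the pictures are not rectified: a ray, as slopes to the right and down, at radius r is drawn at 1 + k1 r^2 times it, then the intrinsics apply), "R" (3x3) and "t" (3): a world point X has camera coordinates R X + t. Camera axes: x right, y down, z forward; pixel columns grow to the right and rows downward; lengths in m; the calibration is good to about 2 mm. A picture is of the moment at which its call begins. There is no depth.
- order.finish_job(): hands the job in, once; it reports no verdict.
Trained networks look in the newest picture that a camera, given by its name, has taken for a name from the list of things; names that differ only in an ending like _2 or _b are one class to them, and where a whole thing is asked for, a point or a joint stands for the part that bears it (a point fixed in the world has none). Each returns a list of dicts, best first, with "conf" (0 to 1); they miss things now and then, are a little off and sometimes report something else, mostly with a low value. They report only what shows in the picture. A call takes as long as a camera call. They do not tell look-alikes from the thing itself.
- spotter.search_frame(camera, target): "rect" ([centre column, centre row, width, height] in pixels, round what is visible of it).
- spotter.cut_out(camera, target): "region" (480x640 bool, what is visible of it) and "rect" ([centre column, centre row, width, height] in pixels, round what is visible of it).
- spotter.tip_of(camera, target): "centre" ([column, row] in pixels: a listed point, or the origin of a listed thing).
The state is a dict: "time": time; "q": joint angles; "qvel": joint speeds; "effort": joint torques, N m; "eef_pos": TCP position; "tcp_rot": TCP orientation; "force": force on the tool from outside, world axes, zero at the start; "ft_torque": the same for the moment, N m; "opening": finger opening in m.
Only numpy, scipy, OpenCV 4.12 (cv2) and the standard library are available. Lean on these libraries where they do the work, as an engineer would, in place of code of your own. Each camera call takes 0.05 s, during which the arm holds its last target.

TASK

Push the white tray that holds the purple amethyst across the table until it sits square in the inside corner of the blue L-shaped stop, with one side flush against the long rail and the adjoining side flush against the short end piece. Push against the tray itself with the fingertips: slide it along, never lift or tip it, do not touch the amethyst, and keep the stone in its tray. Leave the other two trays and everything else on the table where they are.

Things in the scene. Friction and masses are not known exactly. Their poses are not given: they have to be found in the camera images.
- amethyst_tray: the loose white open tray to push, 88 (its x) x 94 (its y) x 22 mm high, walls and floor 3 mm, black lining; with the stone about 0.25 kg. Origin at the centre of its underside, on the table (z = 0). It starts turned at most 0.3 rad, its +x side towards the rail and +y side towards the end piece; those sides go against the stop
- amethyst: purple amethyst cluster lying loose on the tray's floor, 50 x 44 mm at its foot, its highest tip about 36 mm above its foot and about 39 mm above the table; it can slide some 15 mm in the tray. Origin at the centre of its underside
- corner (a point): point on the table in the inside corner of the fixed blue L-shaped stop (bars 14 mm thick, 26 mm high), turned at most 0.08 rad. In its axes the long rail's face is x = 0, running from y = 0 to -0.51 and looking to -x; the end piece's face is y = 0, from x = 0 to -0.096, looking to -y. Tray home: origin at x = -0.044, y = -0.047. The strip along the rail starts free
- pyrite_tray: bystander: loose tray of the same make and size holding brassy yellow pyrite cubes (top 29 mm above the table); the three trays start side by side in a row nearer to the robot than the rail, about 150 mm from centre to centre, in any order. Origin at the centre of its underside
- malachite_tray: bystander: loose tray of the same make and size holding lumpy dark green malachite (36 mm high), in the same row. Origin at the centre of its underside
- loupe: bystander: hand lens lying flat, dark round rim 52 mm across, 12 mm thick, black handle 75 mm long. Origin under the lens
- dropper: bystander: amber bottle 36 mm across, 75 mm high, standing beyond the rail. Origin at the centre of its underside
- brush: bystander: cleaning brush 160 mm long lying to the robot's right. Origin under it
- quartz: bystander: colourless quartz point on a grey foot 52 x 40 mm, 65 mm high, standing beyond the rail. Origin at the centre of its underside
- streak_plate: bystander: white ceramic tile 60 x 60 x 8 mm to the robot's left. Origin at the centre of its underside
Mind the look-alikes: they are no part of the job. Leave any green look-alike of the amethyst_tray alone.

How it is judged:
By the outcome, as a careful person would: the job done as asked, in the order asked, and still so for the second after the job is handed in, with the robot touching nothing.
It also fails if it takes over 61 s, if anything falls off the work surface, if the arm or the gripper's body presses on something with over 40 N, if the wrist force passes 120 N, or if a joint passes its speed limit or range.

## Working session

There is one attempt and no reset: what is moved stays moved. The work goes in short steps, Python scripts to look and compute and a tool call to move; the robot and the scene stay as the last step left them, time stands still between calls to the robot, and variables do not carry over. Pictures are saved under pics/ and viewed, and the job is handed in when it is done.

Besides the shell and the picture viewer there is one more tool, called after "Call:" by a JSON object that holds its "name" and its "arguments". step_arm: Moves the arm, as the interface text tells. Its arguments: {"type":"object","properties":{"deltas":{"type":"array"},"grip_force":{"type":"number"}},"required":["deltas"]}

```bash
mkdir -p pics; ls
cat > h.py <<'E'
import numpy as np, cv2
from bench import readout, camera, order, spotter
def cam(n):
    c=camera(n); c['R']=np.array(c['R']);c['t']=np.array(c['t']);c['n']=n; return c
def save(c,f): cv2.imwrite('pics/'+f,np.array(c['frame'])[:,:,::-1])
def px2w(c,uv,z):
    u=np.atleast_2d(np.array(uv,float)); d=np.c_[(u[:,0]-c['cx'])/c['fx'],(u[:,1]-c['cy'])/c['fy']]
    s=d.copy()
    for _ in range(30): s=d/(1+c['k1']*(s**2).sum(1,keepdims=True))
    r=np.c_[s,np.ones(len(s))]@c['R']; o=-c['R'].T@c['t']
    k=(z-o[2])/r[:,2]; return o+k[:,None]*r
def w2px(c,X):
    X=np.atleast_2d(np.array(X,float))@c['R'].T+c['t']; s=X[:,:2]/X[:,2:]
    s=s*(1+c['k1']*(s**2).sum(1,keepdims=True)); return np.c_[s[:,0]*c['fx']+c['cx'],s[:,1]*c['fy']+c['cy']]
E
python3 - <<'E'
from h import *
for n in ['top','side','wrist']:
    c=cam(n); save(c,n+'0.png'); print(n,-c['R'].T@c['t'],c['fx'],c['k1'])
    for t in ['amethyst_tray','amethyst','corner','pyrite_tray','malachite_tray']:
        try:
            for r in spotter.search_frame(n,t)[:3]: print(t,np.round(r['rect']),round(r['conf'],2))
        except Exception as e: print(t,e)
        for r in spotter.tip_of(n,t)[:2]: print('  tip',t,np.round(r['centre'],1),round(r['conf'],2),px2w(c,r['centre'],0.).round(4))
s=readout.sense(); print(s)
E
```

```text
pics
top [0.38567454 0.04580514 1.43109457] 599.2663417984324 -0.008082350543493702
amethyst_tray [248. 330.  51.  57.] 0.88
amethyst_tray [122. 365.  53.  62.] 0.85
amethyst_tray [294. 273.  46.  39.] 0.73
  tip amethyst_tray [123.1 362.5] 0.93 [[0.2773 0.4915 0.    ]]
  tip amethyst_tray [251.6 329.2] 0.85 [[0.3477 0.1891 0.    ]]
amethyst [295. 272.  19.  22.] 0.87
  tip amethyst [297.  271.6] 0.86 [[0.4814 0.0791 0.    ]]
corner [322. 203. 219.  61.] 0.88
  tip corner [219.3 191.8] 0.7 [[0.6796 0.2638 0.    ]]
  tip pyrite_tray [417.9 267.4] 0.78 [[ 0.4848 -0.2104  0.    ]]
malachite_tray [358. 270.  42.  43.] 0.82
malachite_tray [367. 131.  22.  32.] 0.47
  tip malachite_tray [358.2 270.9] 0.65 [[ 0.4797 -0.0672  0.    ]]
  tip malachite_tray [319.6 143.5] 0.58 [[0.7945 0.0175 0.    ]]
side [0.47464644 0.94589864 1.10472754] 459.93622994635564 -0.06682404675916347
amethyst_tray [354. 166.  32.  20.] 0.71
amethyst_tray [403. 405.  41.  48.] 0.67
amethyst_tray [382. 306.  44.  40.] 0.64
  tip amethyst_tray [407.7 407. ] 0.95 [[0.2856 0.49   0.    ]]
  tip amethyst_tray [336.7 274.
[... 784 characters left out ...]
 0.16 [[0.3495 0.3366 0.    ]]
{'time': 1.65, 'q': array([ 1.19610212e+00,  2.63899062e-01,  1.60398563e+00,  3.39021827e-05,
        1.27370480e+00, -3.68882917e-02]), 'qvel': array([ 6.24792989e-04, -1.07184675e-03, -1.25578066e-03, -1.54264758e-04,
        5.12215091e-05, -9.62672001e-04]), 'effort': array([-1.37138697e-03, -5.15046644e+01, -3.67702818e+01,  1.54454588e-04,
        1.16701587e-03, -1.04121435e-05]), 'eef_pos': array([0.22369102, 0.63685842, 0.23128813]), 'tcp_rot': array([ 0.69704734, -0.69704047,  0.11887982, -0.11885784]), 'force': array([ 0.20455585, -0.17600851, -0.68245919]), 'ft_torque': array([ 0.02293013, -0.0093054 ,  0.02390535]), 'opening': 0.08540680197302872}
```

Run:
```python
import cv2
a=cv2.imread('pics/top0.png'); 
cv2.imwrite('pics/top0c.png',cv2.resize(a[100:420,80:480],(800,640))[:600])
cv2.imwrite('pics/top0d.png',cv2.resize(a[240:310,250:390],(800,400),interpolation=cv2.INTER_CUBIC))
```

```text
(no output)
```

View pics/top0c.png

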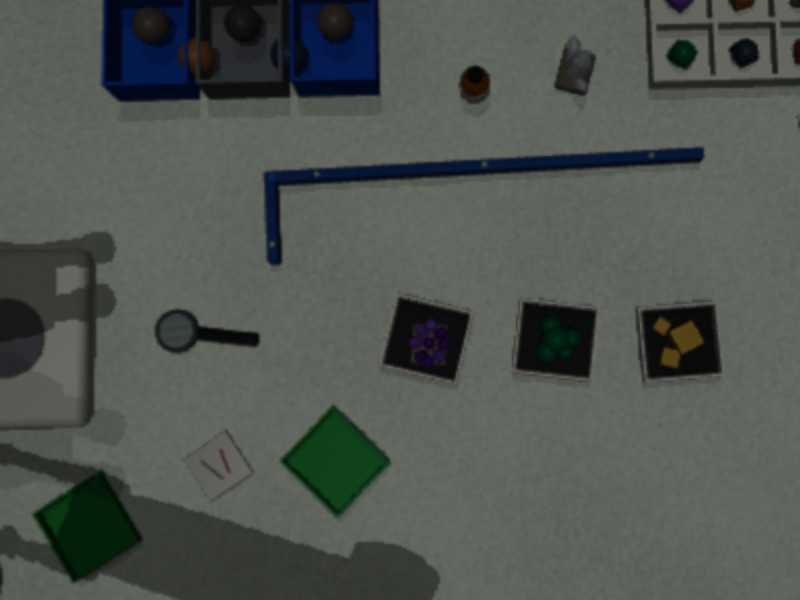

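View pics/side0.png

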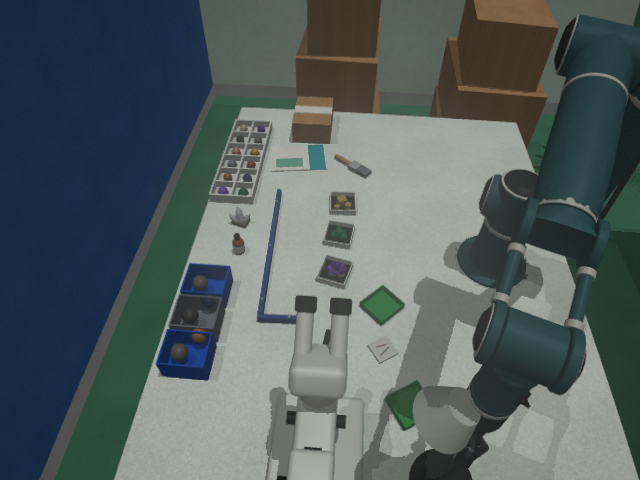

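```bash
ls pics
```

```text
side0.png
top0.png
top0c.png
top0d.png
wrist0.png
```

View pics/top0d.png

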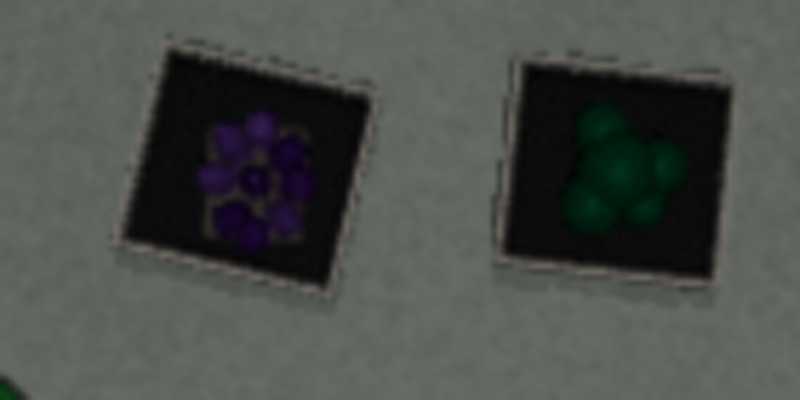

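```bash
cat >> h.py <<'E'
from scipy.spatial.transform import Rotation as Ro
def rot(s):
    q=s['tcp_rot']; return Ro.from_quat([q[1],q[2],q[3],q[0]]).as_matrix()
E
python3 - <<'E'
from h import *
c=cam('top'); f=np.array(c['frame']); save(c,'top1.png')
s=readout.sense(); print(s['time'],rot(s).round(3))
# tray corners (z .022)
P=np.array([[168,45],[373,92],[330,292],[120,245]])/ (800/140.)+[250,240]
W=px2w(c,P,.022); print(W.round(4), W.mean(0).round(4))
for i in range(4): d=W[(i+1)%4]-W[i]; print(np.linalg.norm(d).round(4), np.arctan2(d[1],d[0]).round(3))
hsv=cv2.cvtColor(f,cv2.COLOR_RGB2HSV)
m=((hsv[...,0]>100)&(hsv[...,0]<130)&(hsv[...,1]>150)).astype(np.uint8)
m[:,:205]=0;m[:160]=0;m[300:]=0
n,l,st,_=cv2.connectedComponentsWithStats(m); print(st)
cv2.imwrite('pics/rail.png',cv2.resize(f[165:240,205:290,::-1],None,fx=8,fy=8,interpolation=cv2.INTER_CUBIC))
E
```

```text
1.7 [[ 0.943  0.     0.331]
 [-0.331 -0.     0.943]
 [ 0.    -1.    -0.   ]]
[[0.537  0.1191 0.022 ]
 [0.5156 0.0348 0.022 ]
 [0.4336 0.0544 0.022 ]
 [0.4549 0.1402 0.022 ]] [0.4853 0.0871 0.022 ]
0.087 -1.82
0.0843 2.907
0.0884 1.328
0.0848 -0.251
[[     0      0    640    480 305700]
 [   213    174    219     57   1500]]
```

View pics/rail.png

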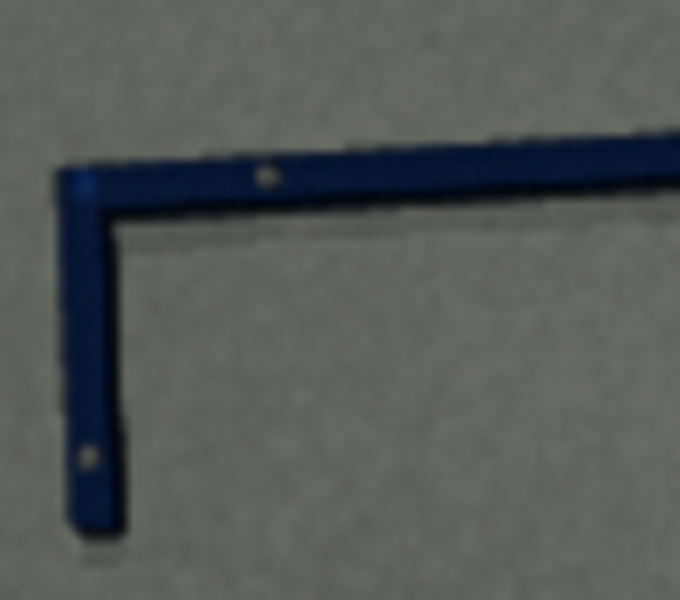

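```bash
cat >> h.py <<'E'
def todelta(s,target,yawx):
    """target world pos of TCP, yawx desired world yaw of tool x"""
    R=rot(s); d=R.T@(np.array(target)-s['eef_pos'])*1000
    y0=np.arctan2(R[1,0],R[0,0]); return d.round(1), round(float(-np.degrees((yawx-y0+np.pi)%(2*np.pi)-np.pi)),1)
E
python3 - <<'E'
from h import *
c=cam('top')
print(px2w(c,[219.8,193.1],0).round(4))
W=px2w(c,[[212.3,186.3],[431.2,174.5]],.026);print(W.round(4)); d=W[1]-W[0]; print(np.linalg.norm(d),np.arctan2(d[0],-d[1]))
s=readout.sense()
print(todelta(s,[0.40,0.08,0.20],0.05),todelta(s,[0.40,0.08,0.02],0.05))
E
```

```text
[[0.6763 0.2626 0.    ]]
[[ 0.688   0.2765  0.026 ]
 [ 0.705  -0.2475  0.026 ]]
0.524211072320813 0.03248003859921002
(array([ 350.9,   31.3, -466.9]), -22.2) (array([ 350.9,  211.3, -466.9]), -22.2)
```

Call:
{"name": "step_arm", "arguments": {"deltas": [{"dx": 60,"dy": 10,"dz": -80,"yaw": -4,"grip": 0},{"dx": 120,"dy": 20,"dz": -155,"yaw": -8,"grip": 0},{"dx": 175,"dy": 30,"dz": -235,"yaw": -12,"grip": 0},{"dx": 235,"dy": 30,"dz": -310,"yaw": -16,"grip": 0},{"dx": 295,"dy": 30,"dz": -390,"yaw": -20,"grip": 0},{"dx": 353,"dy": 30,"dz": -472,"yaw": -21.2,"grip": 0},{"dx": 353,"dy": 30,"dz": -472,"yaw": -21.2,"grip": 0},{"dx": 353,"dy": 30,"dz": -472,"yaw": -21.2,"grip": 0},{"dx": 353,"dy": 30,"dz": -472,"yaw": -21.2,"grip": 0},{"dx": 353,"dy": 30,"dz": -472,"yaw": -21.2,"grip": 0},{"dx": 353,"dy": 30,"dz": -472,"yaw": -21.2,"grip": 0},{"dx": 353,"dy": 30,"dz": -472,"yaw": -21.2,"grip": 0},{"dx": 353,"dy": 30,"dz": -472,"yaw": -21.2,"grip": 0}]}}

```text
time: 3.38
eef_pos: [0.4001, 0.0756, 0.2013]
tcp_rot: [0.707, -0.707, -0.012, 0.012]
force: [-0.8, -0.3, 0.1]
opening: 0.0423
```

Run:
```python
from h import *
c=cam('wrist'); save(c,'w1.png'); s=readout.sense()
print(s['time'],s['eef_pos'],rot(s).round(3)[:,0],s['opening'],-c['R'].T@c['t'])
for t in ['amethyst_tray','amethyst']:
    for r in spotter.tip_of('wrist',t)[:2]: print('  tip',t,np.round(r['centre'],1),round(r['conf'],2),px2w(c,r['centre'],0.).round(4))
```

```text
3.425 [0.40006434 0.07560835 0.20127633] [ 0.999  0.034 -0.   ] 0.04255028379508287 [0.32511022 0.07243272 0.34300502]
  tip amethyst_tray [452.9 162. ] 0.6 [[0.3515 0.1962 0.    ]]
  tip amethyst [324.  286.6] 0.79 [[0.4808 0.082  0.    ]]
  tip amethyst [610.6 317.8] 0.49 [[0.5059 0.3837 0.    ]]
```

View pics/w1.png

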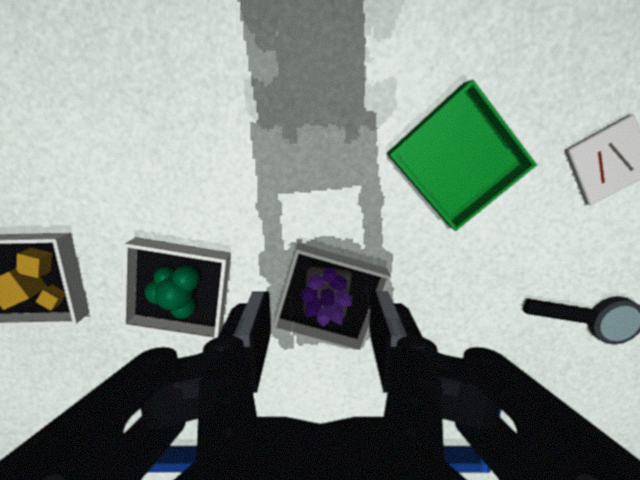

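Run:
```python
from h import *
c=cam('wrist')
W=px2w(c,[[299,243],[391,272],[365,349],[275,329]],.022);print(W.round(4),W.mean(0))
for i in range(4): d=W[(i+1)%4]-W[i]; print(np.linalg.norm(d).round(4), np.arctan2(d[1],d[0]).round(3))
s=readout.sense()
print(todelta(s,[0.40,0.0756,0.009],0.0325))
```

```text
[[0.4278 0.0565 0.022 ]
 [0.4536 0.144  0.022 ]
 [0.5383 0.1253 0.022 ]
 [0.5185 0.0341 0.022 ]] [0.48454296 0.08997507 0.022     ]
0.0913 1.284
0.0867 -0.217
0.0933 -1.785
0.0934 2.9
(array([-1.000e-01,  1.923e+02,  3.000e-01]), 0.1)
```

Call:
{"name": "step_arm", "arguments": {"deltas": [{"dx": 0,"dy": 40,"dz": 11},{"dx": 0,"dy": 90,"dz": 11},{"dx": 0,"dy": 140,"dz": 11},{"dx": 0,"dy": 175,"dz": 11},{"dx": 0,"dy": 193,"dz": 11},{"dx": 0,"dy": 193,"dz": 11}]}}

```text
schema error: expected keys dx, dy, dz, yaw, grip
```

Call:
{"name": "step_arm", "arguments": {"deltas": [{"dx": 5},{"dx": 9},{"dx": 13},{"dx": 17},{"dx": 21},{"dx": 25},{"dx": 29},{"dx": 33},{"dx": 37},{"dx": 41},{"dx": 45},{"dx": 50},{"dx": 55},{"dx": 60},{"dx": 65},{"dx": 68},{"dx": 70},{"dx": 70}]}}

```text
schema error: expected keys dx, dy, dz, yaw, grip
```

Run:
```python
from h import *
c=cam('wrist'); save(c,'w2.png'); save(cam('side'),'s2.png')
s=readout.sense();print(s['time'],s['eef_pos'],s['force'])
```

```text
3.675 [0.40021033 0.07504118 0.20126635] [0.3227313  0.73872087 0.4342655 ]
```

View pics/w2.png

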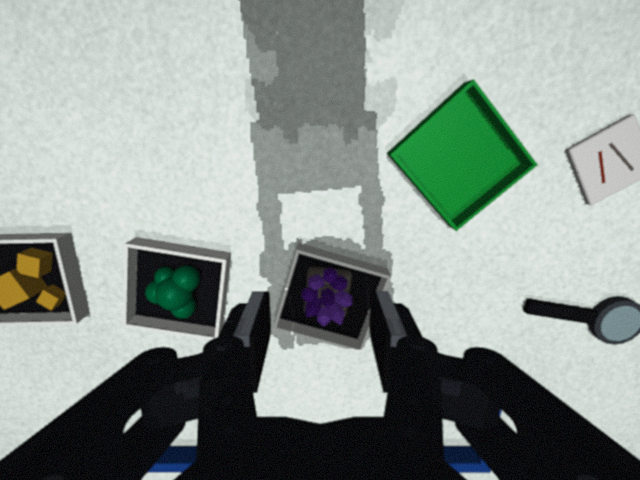

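View pics/s2.png

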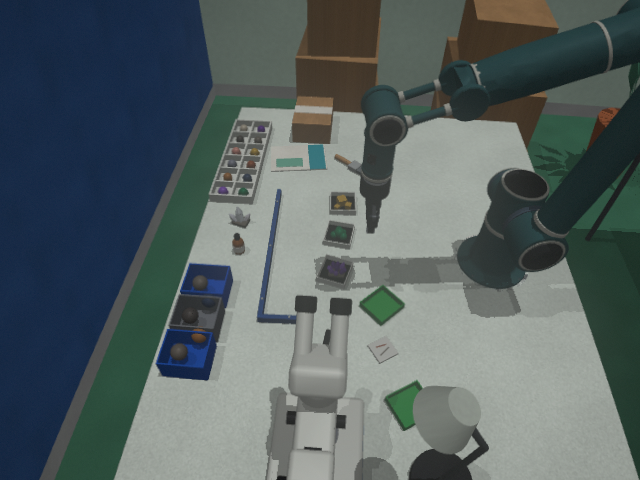

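All keys are needed. Nothing moved. The wrist picture shows the tray (≈330,295) clear of the fingers.

Call:
{"name": "step_arm", "arguments": {"deltas": [{"dx": 0,"dy": 40,"dz": 12,"yaw": 0,"grip": 0},{"dx": 0,"dy": 90,"dz": 12,"yaw": 0,"grip": 0},{"dx": 0,"dy": 140,"dz": 12,"yaw": 0,"grip": 0},{"dx": 0,"dy": 175,"dz": 12,"yaw": 0,"grip": 0},{"dx": 0,"dy": 193,"dz": 12,"yaw": 0,"grip": 0},{"dx": 0,"dy": 193,"dz": 12,"yaw": 0,"grip": 0},{"dx": 0,"dy": 193,"dz": 12,"yaw": 0,"grip": 0}]}}

```text
time: 4.55
eef_pos: [0.4008, 0.0867, 0.0091]
tcp_rot: [0.707, -0.707, -0.012, 0.011]
force: [-0.6, -1.1, 0.5]
opening: 0.0429
```

Run:
```python
from h import *
c=cam('wrist'); save(c,'w3.png')
s=readout.sense();print(s['time'],s['eef_pos'],s['force'],s['opening'])
```

```text
4.6 [0.40116961 0.08679631 0.00941234] [ 0.56567077  0.839417   -0.16776035] 0.042877768195472704
```

View pics/w3.png

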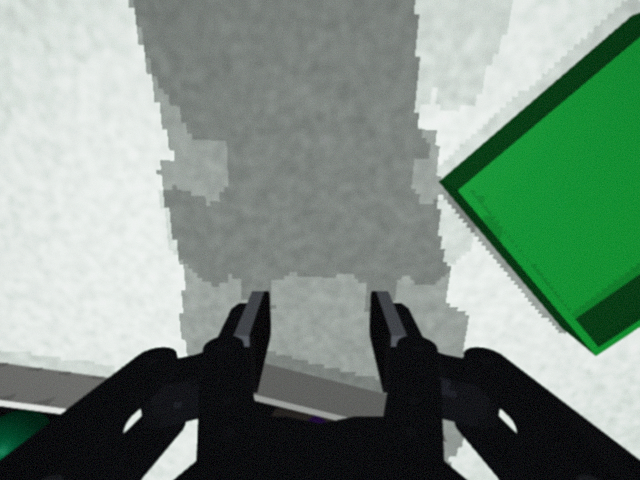

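Call:
{"name": "step_arm", "arguments": {"deltas": [{"dx": 5,"dy": 0,"dz": 0,"yaw": 0,"grip": 0},{"dx": 9,"dy": 0,"dz": 0,"yaw": 0,"grip": 0},{"dx": 13,"dy": 0,"dz": 0,"yaw": 0,"grip": 0},{"dx": 17,"dy": 0,"dz": 0,"yaw": 0,"grip": 0},{"dx": 21,"dy": 0,"dz": 0,"yaw": 0,"grip": 0},{"dx": 25,"dy": 0,"dz": 0,"yaw": 0,"grip": 0},{"dx": 29,"dy": 0,"dz": 0,"yaw": 0,"grip": 0},{"dx": 33,"dy": 0,"dz": 0,"yaw": 0,"grip": 0},{"dx": 37,"dy": 0,"dz": 0,"yaw": 0,"grip": 0},{"dx": 41,"dy": 0,"dz": 0,"yaw": 0,"grip": 0},{"dx": 45,"dy": 0,"dz": 0,"yaw": 0,"grip": 0},{"dx": 50,"dy": 0,"dz": 0,"yaw": 0,"grip": 0},{"dx": 55,"dy": 0,"dz": 0,"yaw": 0,"grip": 0},{"dx": 60,"dy": 0,"dz": 0,"yaw": 0,"grip": 0},{"dx": 65,"dy": 0,"dz": 0,"yaw": 0,"grip": 0},{"dx": 70,"dy": 0,"dz": 0,"yaw": 0,"grip": 0},{"dx": 74,"dy": 0,"dz": 0,"yaw": 0,"grip": 0},{"dx": 77,"dy": 0,"dz": 0,"yaw": 0,"grip": 0},{"dx": 79,"dy": 0,"dz": 0,"yaw": 0,"grip": 0},{"dx": 80,"dy": 0,"dz": 0,"yaw": 0,"grip": 0}]}}

```text
time: 7.1
eef_pos: [0.4799, 0.0891, 0.0083]
tcp_rot: [-0.707, 0.707, 0.011, -0.011]
force: [-1.7, 0.1, 0.8]
opening: 0.0426
```

Run:
```python
from h import *
save(cam('wrist'),'w4.png');save(cam('side'),'s4.png');c=cam('top');cv2.imwrite('pics/t4.png',cv2.resize(c['frame'][160:320,200:400,::-1],(800,600),interpolation=cv2.INTER_CUBIC))
a=cv2.imread('pics/s4.png')[170:330,220:420];cv2.imwrite('pics/s4c.png',cv2.resize(a,(750,600),interpolation=cv2.INTER_CUBIC))
s=readout.sense();print(s['time'],s['eef_pos'],s['force'],s['opening'])
```

```text
7.25 [0.48002278 0.08912868 0.00829751] [-1.35297738 -0.8425853  -0.09088176] 0.04293326676146039
```

View pics/t4.png

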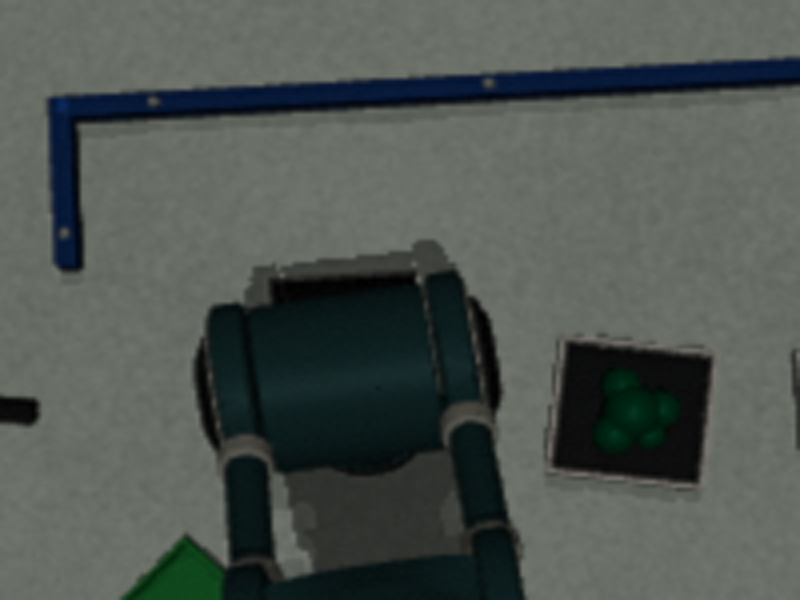

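View pics/s4c.png

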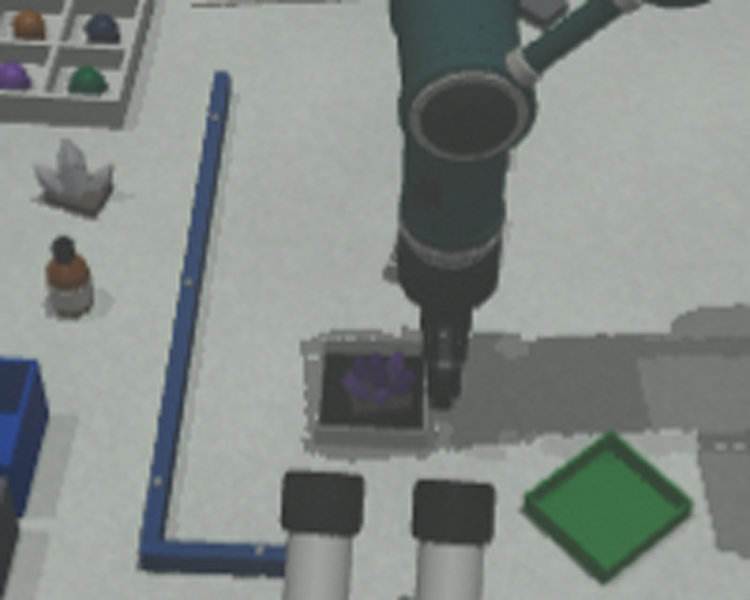

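View pics/w4.png

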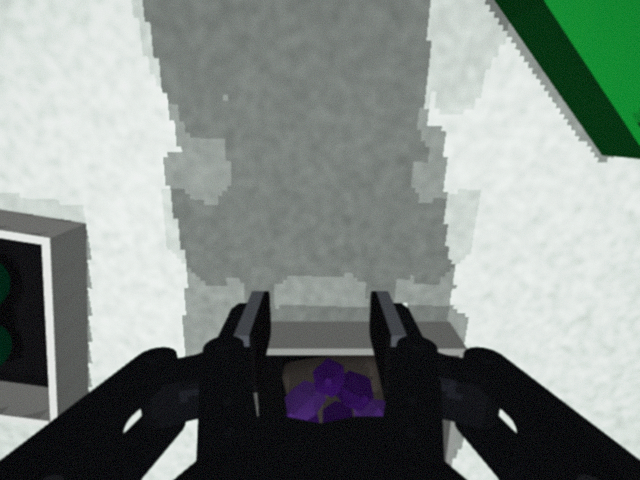

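Call:
{"name": "step_arm", "arguments": {"deltas": [{"dx": -8,"dy": 0,"dz": 0,"yaw": 0,"grip": 0},{"dx": -8,"dy": 0,"dz": 18,"yaw": 0,"grip": 0},{"dx": -8,"dy": 0,"dz": 18,"yaw": 0,"grip": 0},{"dx": -3,"dy": 0,"dz": 18,"yaw": 0,"grip": 0},{"dx": 1,"dy": 0,"dz": 18,"yaw": 0,"grip": 0},{"dx": 6,"dy": 0,"dz": 18,"yaw": 0,"grip": 0},{"dx": 11,"dy": 0,"dz": 18,"yaw": 0,"grip": 0},{"dx": 17,"dy": 0,"dz": 18,"yaw": 0,"grip": 0},{"dx": 23,"dy": 0,"dz": 18,"yaw": 0,"grip": 0},{"dx": 29,"dy": 0,"dz": 18,"yaw": 0,"grip": 0},{"dx": 35,"dy": 0,"dz": 18,"yaw": 0,"grip": 0},{"dx": 41,"dy": 0,"dz": 18,"yaw": 0,"grip": 0},{"dx": 47,"dy": 0,"dz": 18,"yaw": 0,"grip": 0},{"dx": 53,"dy": 0,"dz": 18,"yaw": 0,"grip": 0},{"dx": 59,"dy": 0,"dz": 18,"yaw": 0,"grip": 0},{"dx": 65,"dy": 0,"dz": 18,"yaw": 0,"grip": 0},{"dx": 71,"dy": 0,"dz": 18,"yaw": 0,"grip": 0},{"dx": 77,"dy": 0,"dz": 18,"yaw": 0,"grip": 0},{"dx": 82,"dy": 0,"dz": 18,"yaw": 0,"grip": 0},{"dx": 86,"dy": 0,"dz": 18,"yaw": 0,"grip": 0}]}}

```text
time: 9.75
eef_pos: [0.5655, 0.1099, 0.0083]
tcp_rot: [-0.707, 0.707, 0.011, -0.011]
force: [-2.5, -0.3, 0.7]
opening: 0.043
```

Call:
{"name": "step_arm", "arguments": {"deltas": [{"dx": 3,"dy": 0,"dz": 0,"yaw": 0,"grip": 0},{"dx": 6,"dy": 0,"dz": 0,"yaw": 0,"grip": 0},{"dx": 8,"dy": 0,"dz": 0,"yaw": 0,"grip": 0},{"dx": 9,"dy": 0,"dz": 0,"yaw": 0,"grip": 0}]}}

```text
time: 10.25
eef_pos: [0.5743, 0.1102, 0.0083]
tcp_rot: [0.707, -0.707, -0.011, 0.011]
force: [-2.9, 0.5, 2.3]
opening: 0.0426
```

Run:
```python
from h import *
save(cam('wrist'),'w5.png');save(cam('side'),'s5.png');c=cam('top');cv2.imwrite('pics/t5.png',cv2.resize(c['frame'][160:320,200:400,::-1],(800,600),interpolation=cv2.INTER_CUBIC))
a=cv2.imread('pics/s5.png')[200:330,220:380];cv2.imwrite('pics/s5c.png',cv2.resize(a,(738,600),interpolation=cv2.INTER_CUBIC))
s=readout.sense();print(s['time'],s['eef_pos'],s['force'],s['opening'])
```

```text
10.4 [0.57440675 0.11014144 0.00833657] [-1.37094501  0.31212723  0.29939031] 0.04257774938748983
```

View pics/s5c.png

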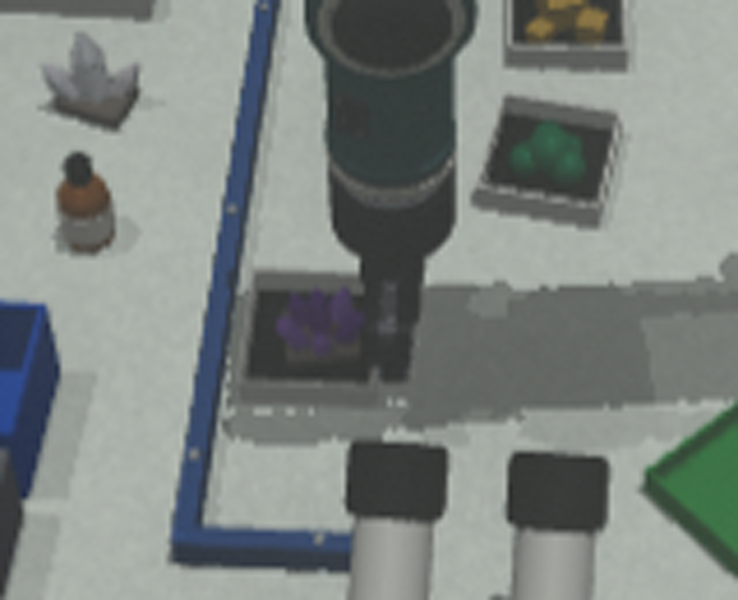

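View pics/w5.png

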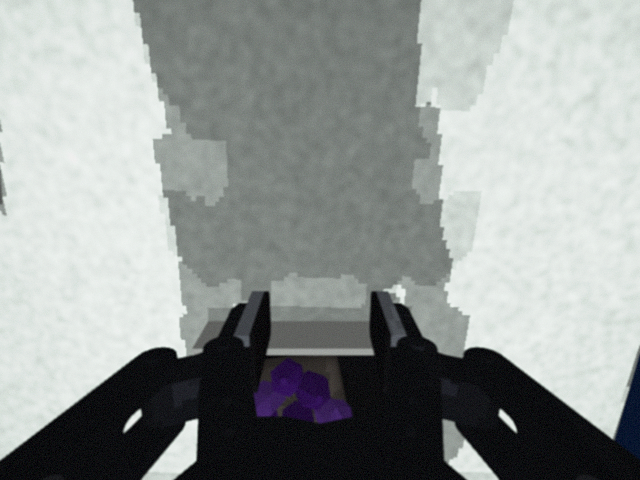

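Call:
{"name": "step_arm", "arguments": {"deltas": [{"dx": 1.5,"dy": 0,"dz": 0,"yaw": 0,"grip": 0},{"dx": 3,"dy": 0,"dz": 0,"yaw": 0,"grip": 0},{"dx": 4,"dy": 0,"dz": 0,"yaw": 0,"grip": 0},{"dx": 5,"dy": 0,"dz": 0,"yaw": 0,"grip": 0},{"dx": 5,"dy": 0,"dz": 0,"yaw": 0,"grip": 0}]}}

```text
time: 11.02
eef_pos: [0.5795, 0.1103, 0.0083]
tcp_rot: [0.707, -0.707, -0.012, 0.011]
force: [-0.5, 0.3, 0.3]
opening: 0.0432
```

Call:
{"name": "step_arm", "arguments": {"deltas": [{"dx": 1,"dy": 0,"dz": 0,"yaw": 0,"grip": 0},{"dx": 1,"dy": 0,"dz": 0,"yaw": 0,"grip": 0}]}}

```text
time: 11.28
eef_pos: [0.5804, 0.1104, 0.0083]
tcp_rot: [0.707, -0.707, -0.011, 0.011]
force: [-1.4, -0.9, 0.4]
opening: 0.0426
```

Call:
{"name": "step_arm", "arguments": {"deltas": [{"dx": 1,"dy": 0,"dz": 0,"yaw": 0,"grip": 0},{"dx": 1,"dy": 0,"dz": 0,"yaw": 0,"grip": 0}]}}

```text
time: 11.52
eef_pos: [0.5815, 0.1104, 0.0083]
tcp_rot: [0.707, -0.707, -0.012, 0.011]
force: [-2.3, -0.6, 1.2]
opening: 0.0426
```

Call:
{"name": "step_arm", "arguments": {"deltas": [{"dx": 1,"dy": 0,"dz": 0,"yaw": 0,"grip": 0},{"dx": 2,"dy": 0,"dz": 0,"yaw": 0,"grip": 0},{"dx": 2,"dy": 0,"dz": 0,"yaw": 0,"grip": 0}]}}

```text
time: 11.9
eef_pos: [0.5836, 0.1104, 0.0083]
tcp_rot: [-0.707, 0.707, 0.012, -0.011]
force: [-1.4, -0.6, 1.0]
opening: 0.043
```

Call:
{"name": "step_arm", "arguments": {"deltas": [{"dx": 1,"dy": 0,"dz": 0,"yaw": 0,"grip": 0},{"dx": 1,"dy": 0,"dz": 0,"yaw": 0,"grip": 0}]}}

```text
time: 12.15
eef_pos: [0.5844, 0.1105, 0.0083]
tcp_rot: [0.707, -0.707, -0.011, 0.011]
force: [-1.1, 0.3, 0.1]
opening: 0.0428
```

Run:
```python
from h import *
c=cam('side')
a=c['frame'][240:330,250:340,::-1];cv2.imwrite('pics/s6c.png',cv2.resize(a,(600,600),interpolation=cv2.INTER_CUBIC))
```

```text
(no output)
```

View pics/s6c.png

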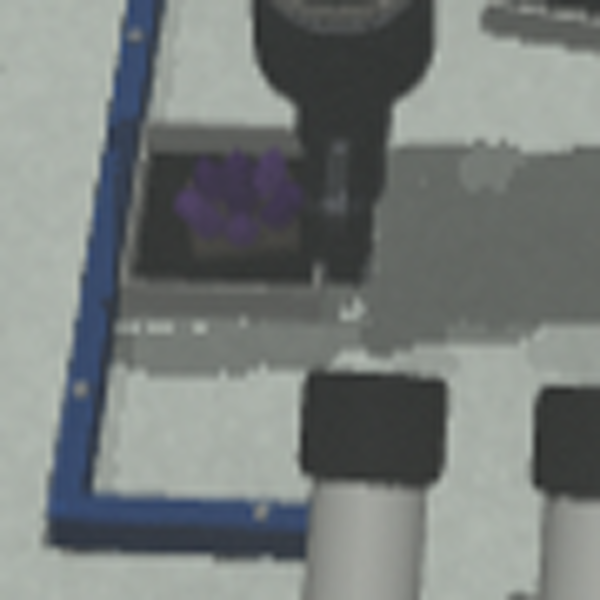

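Call:
{"name": "step_arm", "arguments": {"deltas": [{"dx": 1,"dy": 0,"dz": 0,"yaw": 0,"grip": 0},{"dx": 1,"dy": 0,"dz": 0,"yaw": 0,"grip": 0}]}}

```text
time: 12.45
eef_pos: [0.5855, 0.1105, 0.0083]
tcp_rot: [-0.707, 0.707, 0.012, -0.011]
force: [-1.8, -0.4, 0.7]
opening: 0.043
```

Call:
{"name": "step_arm", "arguments": {"deltas": [{"dx": 1,"dy": 0,"dz": 0,"yaw": 0,"grip": 0},{"dx": 1,"dy": 0,"dz": 0,"yaw": 0,"grip": 0}]}}

```text
time: 12.7
eef_pos: [0.5858, 0.1105, 0.0082]
tcp_rot: [-0.707, 0.707, 0.011, -0.012]
force: [-4.8, -0.1, 3.1]
opening: 0.0429
```

Call:
{"name": "step_arm", "arguments": {"deltas": [{"dx": 1,"dy": 0,"dz": 0,"yaw": 0,"grip": 0},{"dx": 1,"dy": 0,"dz": 0,"yaw": 0,"grip": 0}]}}

```text
time: 12.95
eef_pos: [0.5857, 0.1105, 0.0081]
tcp_rot: [-0.707, 0.707, 0.01, -0.013]
force: [-6.6, -0.8, 5.3]
opening: 0.0427
```

Call:
{"name": "step_arm", "arguments": {"deltas": [{"dx": 1,"dy": 0,"dz": 0,"yaw": 0,"grip": 0},{"dx": 2,"dy": 0,"dz": 0,"yaw": 0,"grip": 0},{"dx": 2,"dy": 0,"dz": 0,"yaw": 0,"grip": 0},{"dx": -6,"dy": 0,"dz": 0,"yaw": 0,"grip": 0},{"dx": -18,"dy": 0,"dz": 0,"yaw": 0,"grip": 0},{"dx": -20,"dy": -40,"dz": 0,"yaw": 0,"grip": 0},{"dx": -20,"dy": -100,"dz": 0,"yaw": 0,"grip": 0},{"dx": -20,"dy": -150,"dz": -50,"yaw": 0,"grip": 0},{"dx": -20,"dy": -160,"dz": -110,"yaw": 0,"grip": 0},{"dx": -20,"dy": -160,"dz": -160,"yaw": 0,"grip": 0},{"dx": -20,"dy": -160,"dz": -160,"yaw": 0,"grip": 0},{"dx": -20,"dy": -160,"dz": -160,"yaw": 0,"grip": 0}]}}

```text
time: 14.45
eef_pos: [0.5721, -0.0499, 0.1681]
tcp_rot: [0.707, -0.707, -0.011, 0.011]
force: [0.5, 0.9, 0.3]
opening: 0.0424
```

Run:
```python
from h import *
c=cam('wrist');save(c,'w7.png');c=cam('top');cv2.imwrite('pics/t7.png',cv2.resize(c['frame'][160:300,200:380,::-1],(771,600),interpolation=cv2.INTER_CUBIC))
c=cam('side');a=c['frame'][240:330,250:340,::-1];cv2.imwrite('pics/s7c.png',cv2.resize(a,(600,600),interpolation=cv2.INTER_CUBIC))
s=readout.sense();print(s['time'],s['eef_pos'],s['force'],rot(s)[:,0])
```

```text
14.6 [ 0.57216361 -0.04867707  0.16785778] [-0.50530121  0.98519959  0.02591297] [ 9.99429316e-01  3.37755749e-02 -5.03345460e-04]
```

View pics/t7.png

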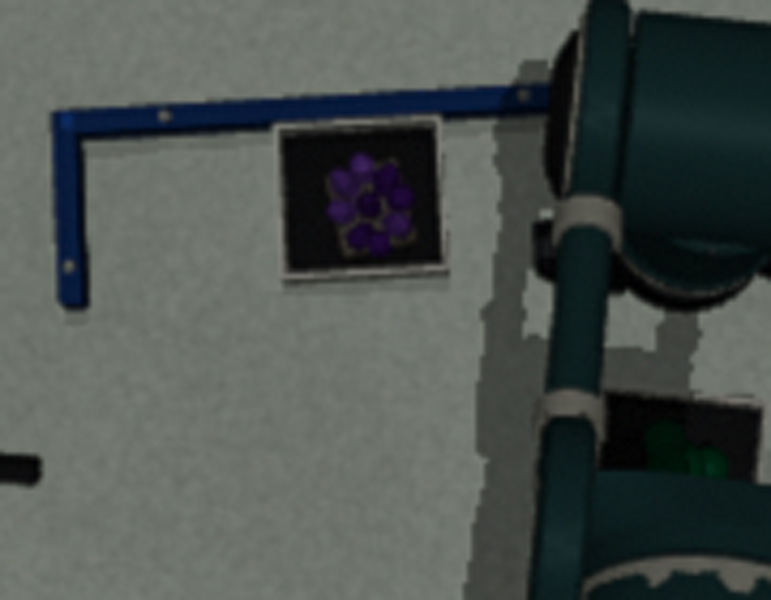

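View pics/w7.png

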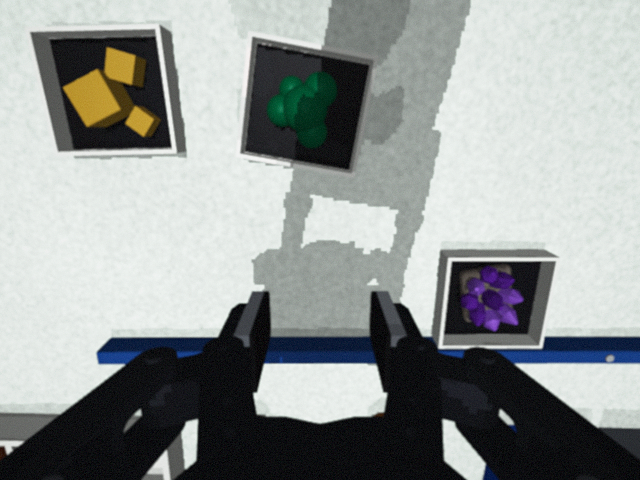

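View pics/s7c.png

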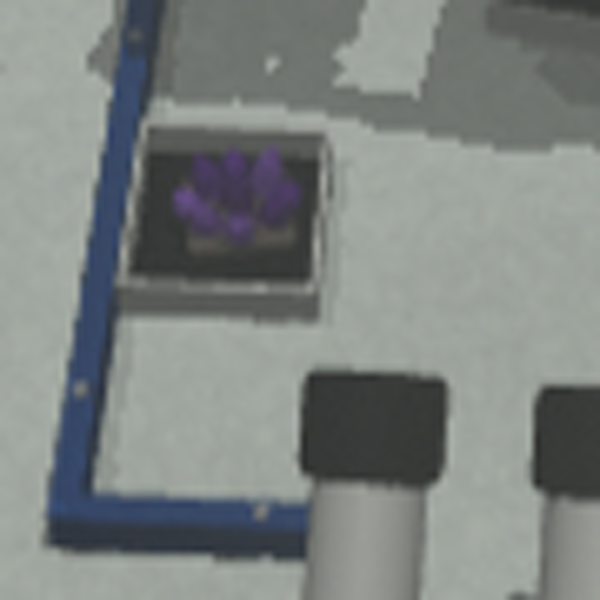

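Run:
```python
from h import *
c=cam('top')
P=np.array([[274,121],[442,115],[448,272],[284,283]])/(771/180.)+[200,160]
W=px2w(c,P,.022); m=W.mean(0);print(W.round(4),m)
for i in range(4): d=W[(i+1)%4]-W[i]; print(np.linalg.norm(d).round(4), np.arctan2(d[1],d[0]).round(3))
c=cam('wrist')
W=px2w(c,[[441,250],[557,256],[545,349],[438,347]],.022);print(W.round(4),W.mean(0))
s=readout.sense();print(s['q'],s['time'])
psi=.033
p=m[:2]
e=np.array([-np.sin(psi),np.cos(psi)])
tgt=p-e*(.047+.011+.022)
print(tgt,todelta(s,[*tgt,.12],psi+np.pi/2))
```

```text
[[0.6813 0.1536 0.022 ]
 [0.6826 0.0598 0.022 ]
 [0.5939 0.0583 0.022 ]
 [0.5898 0.1493 0.022 ]] [0.63688239 0.1052578  0.022     ]
0.0939 -1.557
0.0887 -3.125
0.0911 1.616
0.0916 0.047
[[0.5913 0.0522 0.022 ]
 [0.5932 0.1494 0.022 ]
 [0.6823 0.1585 0.022 ]
 [0.6837 0.0616 0.022 ]] [0.63763146 0.10545155 0.022     ]
[-1.28338248e-01  1.23669039e-01  1.89063803e+00  1.36292793e-04
  1.12773323e+00 -1.73325115e+00] 14.7
[0.63952191 0.02530136] (array([69.7, 47.9, 71.7]), -89.9)
```

Call:
{"name": "step_arm", "arguments": {"deltas": [{"dx": 20,"dy": 0,"dz": 20,"yaw": 10,"grip": 0},{"dx": 40,"dy": 0,"dz": 40,"yaw": 20,"grip": 0},{"dx": 67,"dy": 0,"dz": 72,"yaw": 30,"grip": 0},{"dx": 67,"dy": 0,"dz": 72,"yaw": 40,"grip": 0},{"dx": 67,"dy": 0,"dz": 72,"yaw": 50,"grip": 0},{"dx": 67,"dy": 0,"dz": 72,"yaw": 60,"grip": 0},{"dx": 67,"dy": 0,"dz": 72,"yaw": 70,"grip": 0},{"dx": 67,"dy": 0,"dz": 72,"yaw": 80,"grip": 0},{"dx": 67,"dy": 0,"dz": 72,"yaw": 90,"grip": 0},{"dx": 67,"dy": 0,"dz": 72,"yaw": 90,"grip": 0},{"dx": 67,"dy": 0,"dz": 72,"yaw": 90,"grip": 0}]}}

```text
time: 16.08
eef_pos: [0.637, 0.0247, 0.1681]
tcp_rot: [-0.509, 0.509, -0.491, 0.491]
force: [0.7, -0.4, 0.5]
opening: 0.0426
```

Run:
```python
from h import *
c=cam('wrist');save(c,'w8.png')
s=readout.sense();print(s['time'],s['eef_pos'],s['force'],rot(s)[:,[0,2]],s['q'])
```

```text
16.125 [0.63704271 0.02457979 0.16819139] [ 0.07769954 -0.19504266 -0.15081946] [[ 3.51669645e-02  9.99381445e-01]
 [-9.99381451e-01  3.51669646e-02]
 [-2.85883517e-06 -1.05873911e-04]] [-5.02147439e-04  2.38969329e-01  1.75416457e+00 -1.00789580e-06
  1.14856466e+00 -3.56759516e-02]
```

View pics/w8.png

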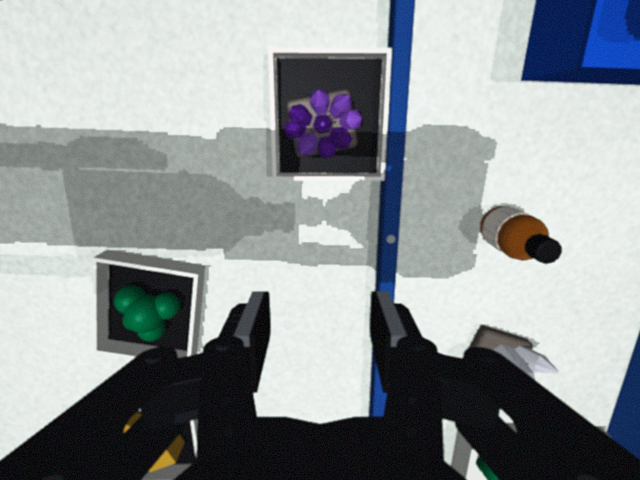

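Call:
{"name": "step_arm", "arguments": {"deltas": [{"dx": 0,"dy": 40,"dz": -1,"yaw": 0,"grip": 0.15},{"dx": 0,"dy": 80,"dz": -1,"yaw": 0,"grip": 0.15},{"dx": 0,"dy": 115,"dz": -1,"yaw": 0,"grip": 0.15},{"dx": 0,"dy": 140,"dz": -1,"yaw": 0,"grip": 0.15},{"dx": 0,"dy": 160,"dz": -1,"yaw": 0,"grip": 0.15},{"dx": 0,"dy": 160,"dz": -1,"yaw": 0,"grip": 0.15},{"dx": 0,"dy": 160,"dz": -1,"yaw": 0,"grip": 0.15}]}}

```text
time: 17.0
eef_pos: [0.6371, 0.0241, 0.0093]
tcp_rot: [0.508, -0.508, 0.491, -0.492]
force: [-0.3, -0.5, -0.5]
opening: 0.0361
```

Run:
```python
from h import *
c=cam('wrist');save(c,'w9.png')
s=readout.sense();print(s['time'],s['eef_pos'],s['force'],s['opening'])
```

```text
17.05 [0.63745906 0.0241054  0.00977767] [ 0.33072262  0.25805996 -0.0095305 ] 0.03644395877281497
```

View pics/w9.png

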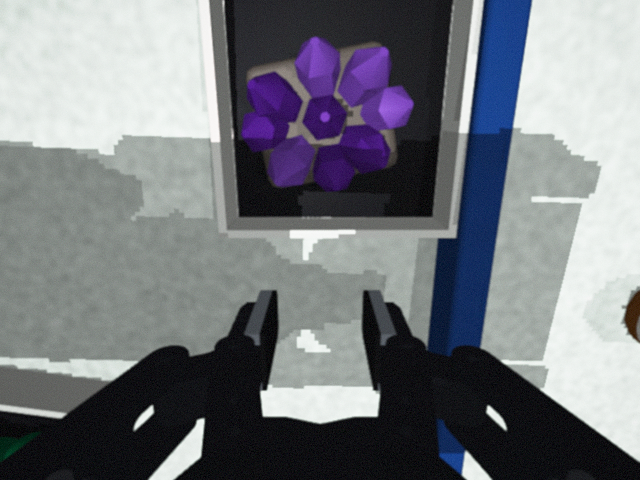

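Call:
{"name": "step_arm", "arguments": {"deltas": [{"dx": -5,"dy": 0,"dz": 0,"yaw": 0,"grip": 0.15},{"dx": -9,"dy": 0,"dz": 0,"yaw": 0,"grip": 0.15},{"dx": -13,"dy": 0,"dz": 0,"yaw": 0,"grip": 0.15},{"dx": -17,"dy": 0,"dz": 0,"yaw": 0,"grip": 0.15},{"dx": -21,"dy": 0,"dz": 0,"yaw": 0,"grip": 0.15},{"dx": -25,"dy": 0,"dz": 0,"yaw": 0,"grip": 0.15},{"dx": -30,"dy": 0,"dz": 0,"yaw": 0,"grip": 0.15},{"dx": -35,"dy": 0,"dz": 0,"yaw": 0,"grip": 0.15},{"dx": -40,"dy": 0,"dz": 0,"yaw": 0,"grip": 0.15},{"dx": -45,"dy": 0,"dz": 0,"yaw": 0,"grip": 0.15},{"dx": -50,"dy": 0,"dz": 0,"yaw": 0,"grip": 0.15},{"dx": -55,"dy": 0,"dz": 0,"yaw": 0,"grip": 0.15},{"dx": -60,"dy": 0,"dz": 0,"yaw": 0,"grip": 0.15}]}}

```text
time: 18.68
eef_pos: [0.634, 0.0844, 0.0082]
tcp_rot: [-0.508, 0.508, -0.492, 0.492]
force: [0.7, -0.6, -1.1]
opening: 0.0364
```

Run:
```python
from h import *
c=cam('wrist');save(c,'w10.png')
s=readout.sense();print(s['time'],s['eef_pos'],s['force'],s['opening'])
```

```text
18.725 [0.63403703 0.08504821 0.00822659] [0.53479023 0.55380312 0.6031834 ] 0.03600161068229164
```

View pics/w10.png

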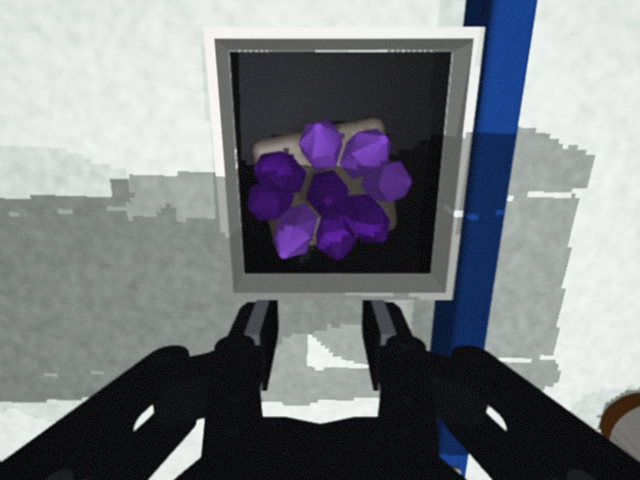

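Call:
{"name": "step_arm", "arguments": {"deltas": [{"dx": -4,"dy": 0,"dz": 0,"yaw": 0,"grip": 0.15},{"dx": -8,"dy": 0,"dz": 0,"yaw": 0,"grip": 0.15},{"dx": -13,"dy": 0,"dz": 0,"yaw": 0,"grip": 0.15},{"dx": -18,"dy": 0,"dz": 0,"yaw": 0,"grip": 0.15},{"dx": -23,"dy": 0,"dz": 0,"yaw": 0,"grip": 0.15},{"dx": -28,"dy": 0,"dz": 0,"yaw": 0,"grip": 0.15},{"dx": -33,"dy": 0,"dz": 0,"yaw": 0,"grip": 0.15},{"dx": -38,"dy": 0,"dz": 0,"yaw": 0,"grip": 0.15},{"dx": -43,"dy": 0,"dz": 0,"yaw": 0,"grip": 0.15},{"dx": -48,"dy": 0,"dz": 0,"yaw": 0,"grip": 0.15},{"dx": -52,"dy": 0,"dz": 0,"yaw": 0,"grip": 0.15},{"dx": -55,"dy": 0,"dz": 0,"yaw": 0,"grip": 0.15},{"dx": -58,"dy": 0,"dz": 0,"yaw": 0,"grip": 0.15}]}}

```text
time: 20.35
eef_pos: [0.6322, 0.1422, 0.0083]
tcp_rot: [-0.508, 0.508, -0.492, 0.492]
force: [-0.1, -1.8, -0.0]
opening: 0.0364
```

Run:
```python
from h import *
c=cam('wrist');save(c,'w11.png')
s=readout.sense();print(s['time'],s['eef_pos'],s['force'],s['opening'])
```

```text
20.4 [0.63221406 0.14254762 0.0082592 ] [-1.23703296 -0.2859318  -0.36422497] 0.036263566906481026
```

View pics/w11.png

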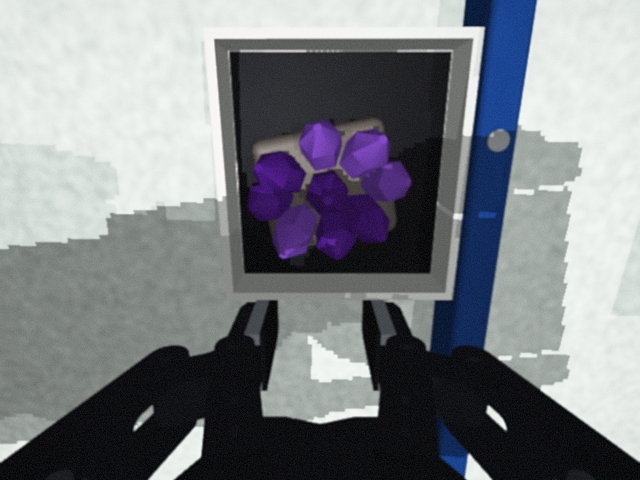

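Call:
{"name": "step_arm", "arguments": {"deltas": [{"dx": -2,"dy": 0,"dz": 0,"yaw": 0,"grip": 0.15},{"dx": -4,"dy": 0,"dz": 0,"yaw": 0,"grip": 0.15},{"dx": -6,"dy": 0,"dz": 0,"yaw": 0,"grip": 0.15},{"dx": -8,"dy": 0,"dz": 0,"yaw": 0,"grip": 0.15},{"dx": -8,"dy": 0,"dz": 0,"yaw": 0,"grip": 0.15}]}}

```text
time: 21.02
eef_pos: [0.6321, 0.1503, 0.0083]
tcp_rot: [0.508, -0.508, 0.492, -0.492]
force: [0.2, -0.2, 0.1]
opening: 0.0366
```

Call:
{"name": "step_arm", "arguments": {"deltas": [{"dx": -1,"dy": 0,"dz": 0,"yaw": 0,"grip": 0.15},{"dx": -2,"dy": 0,"dz": 0,"yaw": 0,"grip": 0.15},{"dx": -2,"dy": 0,"dz": 0,"yaw": 0,"grip": 0.15}]}}

```text
time: 21.4
eef_pos: [0.632, 0.1522, 0.0083]
tcp_rot: [0.508, -0.508, 0.492, -0.492]
force: [-0.4, -1.2, -0.1]
opening: 0.0362
```

Call:
{"name": "step_arm", "arguments": {"deltas": [{"dx": -1,"dy": 0,"dz": 0,"yaw": 0,"grip": 0.15},{"dx": -2,"dy": 0,"dz": 0,"yaw": 0,"grip": 0.15},{"dx": -2,"dy": 0,"dz": 0,"yaw": 0,"grip": 0.15}]}}

```text
time: 21.78
eef_pos: [0.6319, 0.1541, 0.0083]
tcp_rot: [0.508, -0.508, 0.492, -0.492]
force: [-0.1, -1.2, -0.5]
opening: 0.0367
```

Call:
{"name": "step_arm", "arguments": {"deltas": [{"dx": -1,"dy": 0,"dz": 0,"yaw": 0,"grip": 0.15},{"dx": -2,"dy": 0,"dz": 0,"yaw": 0,"grip": 0.15},{"dx": -2,"dy": 0,"dz": 0,"yaw": 0,"grip": 0.15}]}}

```text
time: 22.15
eef_pos: [0.6318, 0.1562, 0.0083]
tcp_rot: [0.508, -0.508, 0.492, -0.492]
force: [-0.0, -1.0, 0.2]
opening: 0.0364
```

Run:
```python
from h import *
c=cam('side');a=c['frame'][240:330,250:340,::-1];cv2.imwrite('pics/s12c.png',cv2.resize(a,(600,600),interpolation=cv2.INTER_CUBIC))
save(cam('wrist'),'w12.png')
```

```text
(no output)
```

View pics/s12c.png

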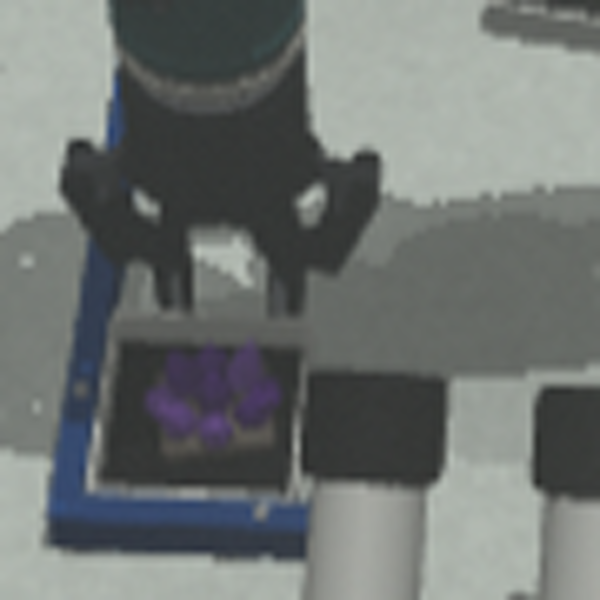

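View pics/w12.png

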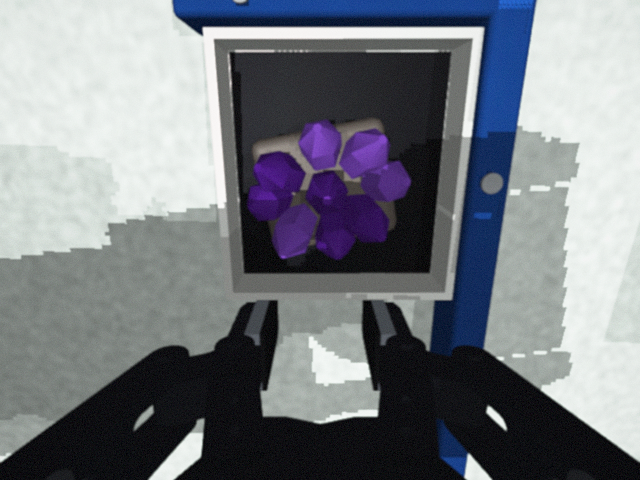

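Call:
{"name": "step_arm", "arguments": {"deltas": [{"dx": -1,"dy": 0,"dz": 0,"yaw": 0,"grip": 0.15},{"dx": -1,"dy": 0,"dz": 0,"yaw": 0,"grip": 0.15}]}}

```text
time: 22.5
eef_pos: [0.6318, 0.1571, 0.0083]
tcp_rot: [0.508, -0.508, 0.492, -0.492]
force: [-0.1, -1.0, -0.1]
opening: 0.0366
```

Call:
{"name": "step_arm", "arguments": {"deltas": [{"dx": -1,"dy": 0,"dz": 0,"yaw": 0,"grip": 0.15},{"dx": -1,"dy": 0,"dz": 0,"yaw": 0,"grip": 0.15}]}}

```text
time: 22.75
eef_pos: [0.6317, 0.1581, 0.0083]
tcp_rot: [-0.508, 0.508, -0.492, 0.492]
force: [-0.4, -2.3, 0.2]
opening: 0.0362
```

Call:
{"name": "step_arm", "arguments": {"deltas": [{"dx": -1,"dy": 0,"dz": 0,"yaw": 0,"grip": 0.15},{"dx": -1,"dy": 0,"dz": 0,"yaw": 0,"grip": 0.15}]}}

```text
time: 23.0
eef_pos: [0.6319, 0.1581, 0.0083]
tcp_rot: [-0.508, 0.508, -0.491, 0.492]
force: [0.7, -5.2, 0.8]
opening: 0.0359
```

Call:
{"name": "step_arm", "arguments": {"deltas": [{"dx": -1,"dy": 0,"dz": 0,"yaw": 0,"grip": 0.15},{"dx": -2,"dy": 0,"dz": 0,"yaw": 0,"grip": 0.15},{"dx": -2,"dy": 0,"dz": 0,"yaw": 0,"grip": 0.15}]}}

```text
time: 23.38
eef_pos: [0.6318, 0.1581, 0.0083]
tcp_rot: [-0.507, 0.509, -0.491, 0.493]
force: [0.3, -10.7, 1.3]
opening: 0.0365
```

Call:
{"name": "step_arm", "arguments": {"deltas": [{"dx": 4,"dy": 0,"dz": 0,"yaw": 0,"grip": 0.15},{"dx": 14,"dy": 0,"dz": 0,"yaw": 0,"grip": 0.15},{"dx": 18,"dy": -30,"dz": 0,"yaw": 0,"grip": 0.15},{"dx": 20,"dy": -90,"dz": 0,"yaw": 0,"grip": 0.15},{"dx": 20,"dy": -140,"dz": -30,"yaw": -10,"grip": 0.15},{"dx": 20,"dy": -140,"dz": -80,"yaw": -20,"grip": 0.15},{"dx": 20,"dy": -140,"dz": -120,"yaw": -30,"grip": 0.15},{"dx": 20,"dy": -140,"dz": -120,"yaw": -40,"grip": 0.15},{"dx": 20,"dy": -140,"dz": -120,"yaw": -50,"grip": 0.15},{"dx": 20,"dy": -140,"dz": -120,"yaw": -60,"grip": 0.15},{"dx": 20,"dy": -140,"dz": -120,"yaw": -70,"grip": 0.15},{"dx": 20,"dy": -140,"dz": -120,"yaw": -80,"grip": 0.15},{"dx": 20,"dy": -140,"dz": -120,"yaw": -90,"grip": 0.15},{"dx": 20,"dy": -140,"dz": -120,"yaw": -90,"grip": 0.15}]}}

```text
time: 25.12
eef_pos: [0.5123, 0.1373, 0.1483]
tcp_rot: [0.707, -0.707, -0.011, 0.011]
force: [-0.4, -0.1, 0.4]
opening: 0.0365
```

Run:
```python
from h import *
c=cam('wrist');save(c,'w13.png');c=cam('top');cv2.imwrite('pics/t13.png',cv2.resize(c['frame'][160:280,190:350,::-1],(800,600),interpolation=cv2.INTER_CUBIC))
c=cam('side');a=c['frame'][240:330,250:340,::-1];cv2.imwrite('pics/s13c.png',cv2.resize(a,(600,600),interpolation=cv2.INTER_CUBIC))
s=readout.sense();print(s['time'],s['eef_pos'],s['force'],rot(s)[:,0])
```

```text
25.275 [0.51231949 0.13723492 0.14829684] [-0.27783101 -0.58933981  0.05794289] [9.99558958e-01 2.96965205e-02 7.36061751e-05]
```

View pics/t13.png

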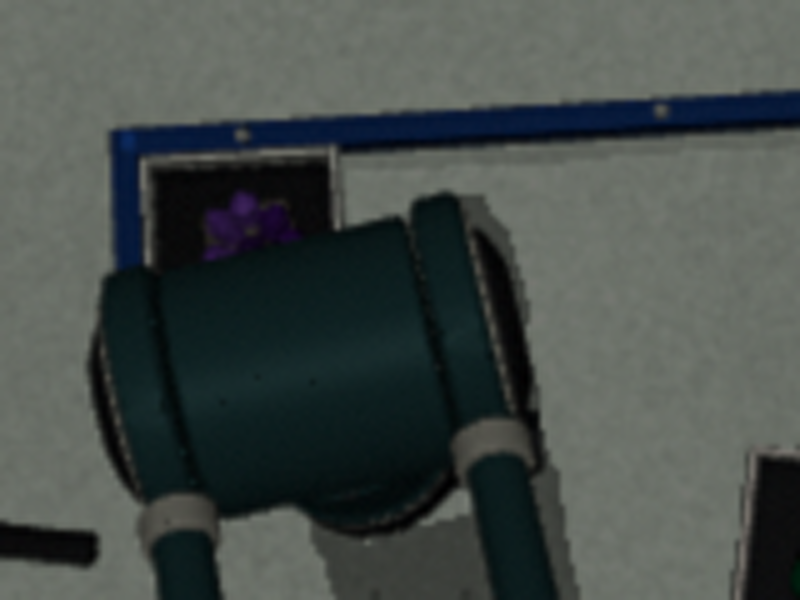

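View pics/w13.png

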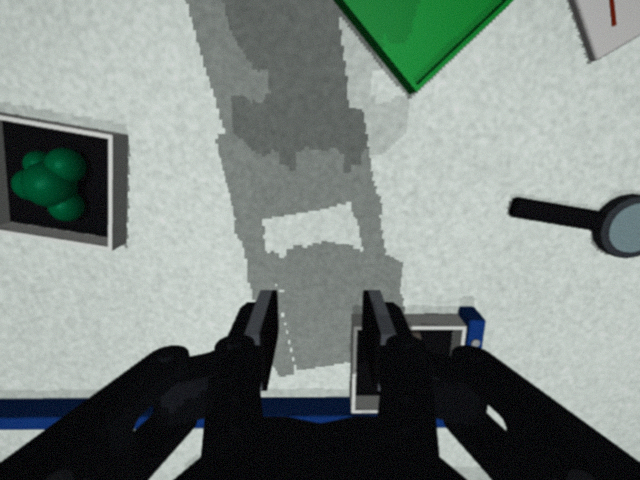

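View pics/s13c.png

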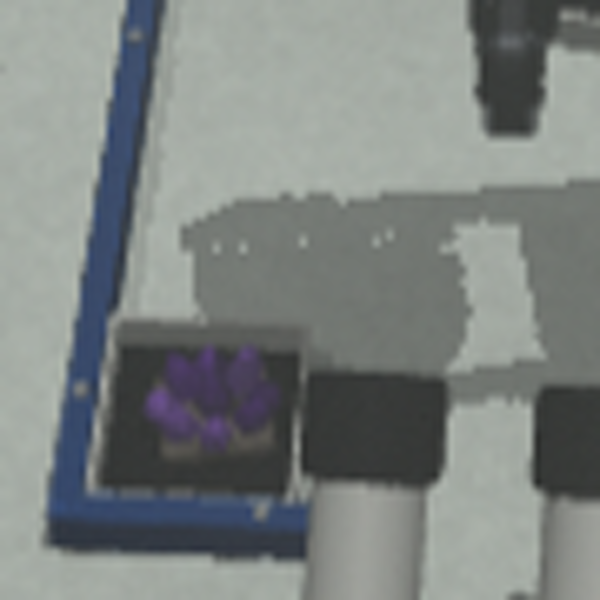

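Call:
{"name": "step_arm", "arguments": {"deltas": [{"dx": 10,"dy": 0,"dz": 40,"yaw": 0,"grip": 0.15},{"dx": 30,"dy": 20,"dz": 77,"yaw": 0,"grip": 0.15},{"dx": 42,"dy": 50,"dz": 77,"yaw": 0,"grip": 0.15},{"dx": 42,"dy": 90,"dz": 77,"yaw": 0,"grip": 0.15},{"dx": 42,"dy": 120,"dz": 77,"yaw": 0,"grip": 0.15},{"dx": 42,"dy": 139,"dz": 77,"yaw": 0,"grip": 0.15},{"dx": 42,"dy": 139,"dz": 77,"yaw": 0,"grip": 0.15}]}}

```text
time: 26.15
eef_pos: [0.5505, 0.215, 0.0077]
tcp_rot: [-0.707, 0.707, 0.01, -0.012]
force: [-0.6, 0.3, 0.5]
opening: 0.0364
```

Run:
```python
from h import *
c=cam('wrist');save(c,'w14.png')
s=readout.sense();print(s['time'],s['eef_pos'],s['force'],rot(s)[:,0])
```

```text
26.2 [0.55181451 0.21543527 0.00919384] [ 0.18279968 -0.54153564  0.86433159] [ 9.99501864e-01  3.15544141e-02 -5.86047727e-04]
```

View pics/w14.png

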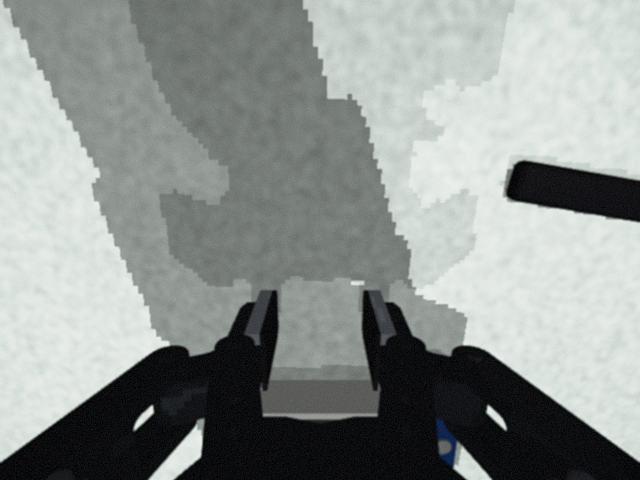

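Call:
{"name": "step_arm", "arguments": {"deltas": [{"dx": 5,"dy": 0,"dz": 0,"yaw": 0,"grip": 0.15},{"dx": 10,"dy": 0,"dz": 0,"yaw": 0,"grip": 0.15},{"dx": 15,"dy": 0,"dz": 0,"yaw": 0,"grip": 0.15},{"dx": 20,"dy": 0,"dz": 0,"yaw": 0,"grip": 0.15},{"dx": 24,"dy": 0,"dz": 0,"yaw": 0,"grip": 0.15},{"dx": 26,"dy": 0,"dz": 0,"yaw": 0,"grip": 0.15},{"dx": 27,"dy": 0,"dz": 0,"yaw": 0,"grip": 0.15},{"dx": 28,"dy": 0,"dz": 0,"yaw": 0,"grip": 0.15},{"dx": 28,"dy": 0,"dz": 0,"yaw": 0,"grip": 0.15}]}}

```text
time: 27.32
eef_pos: [0.5798, 0.2164, 0.0092]
tcp_rot: [-0.707, 0.707, 0.011, -0.011]
force: [-0.1, -0.6, 0.0]
opening: 0.0364
```

Call:
{"name": "step_arm", "arguments": {"deltas": [{"dx": 1,"dy": 0,"dz": 0,"yaw": 0,"grip": 0.15},{"dx": 2,"dy": 0,"dz": 0,"yaw": 0,"grip": 0.15},{"dx": 2,"dy": 0,"dz": 0,"yaw": 0,"grip": 0.15}]}}

```text
time: 27.7
eef_pos: [0.582, 0.2165, 0.0093]
tcp_rot: [0.707, -0.707, -0.011, 0.011]
force: [0.7, -0.3, -0.3]
opening: 0.0364
```

Call:
{"name": "step_arm", "arguments": {"deltas": [{"dx": 1,"dy": 0,"dz": 0,"yaw": 0,"grip": 0.15},{"dx": 2,"dy": 0,"dz": 0,"yaw": 0,"grip": 0.15},{"dx": 2,"dy": 0,"dz": 0,"yaw": 0,"grip": 0.15}]}}

```text
time: 28.08
eef_pos: [0.5823, 0.2164, 0.0091]
tcp_rot: [-0.707, 0.707, 0.01, -0.013]
force: [-4.7, -0.7, 4.0]
opening: 0.0365
```

Call:
{"name": "step_arm", "arguments": {"deltas": [{"dx": 1,"dy": 0,"dz": 0,"yaw": 0,"grip": 0.15},{"dx": 2,"dy": 0,"dz": 0,"yaw": 0,"grip": 0.15},{"dx": 2,"dy": 0,"dz": 0,"yaw": 0,"grip": 0.15},{"dx": -4,"dy": 0,"dz": 0,"yaw": 0,"grip": 0.15},{"dx": -20,"dy": 0,"dz": 0,"yaw": 0,"grip": 0.15},{"dx": -30,"dy": -10,"dz": 0,"yaw": 0,"grip": 0.15},{"dx": -30,"dy": -60,"dz": 0,"yaw": 0,"grip": 0.15},{"dx": -30,"dy": -115,"dz": 0,"yaw": 0,"grip": 0.15},{"dx": -50,"dy": -170,"dz": 0,"yaw": 0,"grip": 0.15},{"dx": -80,"dy": -200,"dz": -50,"yaw": 0,"grip": 0.15},{"dx": -110,"dy": -200,"dz": -100,"yaw": 0,"grip": 0.15},{"dx": -130,"dy": -200,"dz": -150,"yaw": 0,"grip": 0.15},{"dx": -130,"dy": -200,"dz": -150,"yaw": 0,"grip": 0.15},{"dx": -130,"dy": -200,"dz": -150,"yaw": 0,"grip": 0.15}]}}

```text
time: 29.82
eef_pos: [0.4589, 0.0626, 0.2099]
tcp_rot: [0.707, -0.707, -0.012, 0.01]
force: [-0.4, -0.1, -0.1]
opening: 0.0367
```

Run:
```python
from h import *
c=cam('top');save(c,'t15f.png');cv2.imwrite('pics/t15.png',cv2.resize(c['frame'][165:255,195:315,::-1],(800,600),interpolation=cv2.INTER_CUBIC))
c=cam('side');a=c['frame'][260:330,250:320,::-1];cv2.imwrite('pics/s15c.png',cv2.resize(a,(600,600),interpolation=cv2.INTER_CUBIC))
s=readout.sense();print(s['time'],s['eef_pos'],s['force'])
```

```text
29.925 [0.45918873 0.06331246 0.20959616] [0.2792367  0.16288447 0.12705797]
```

View pics/t15.png

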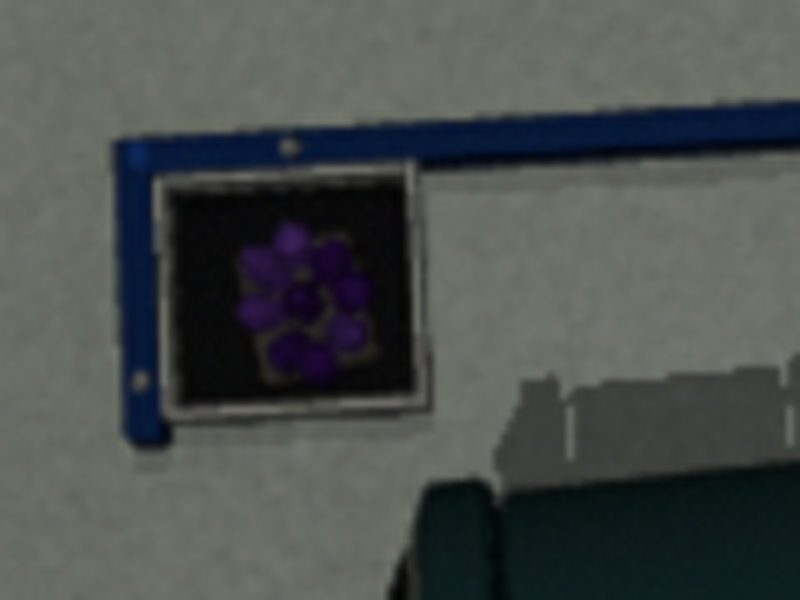

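View pics/s15c.png

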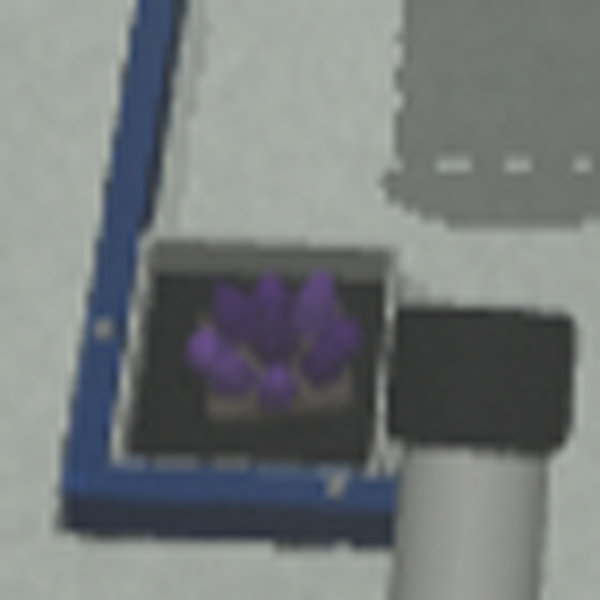

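View pics/t15f.png

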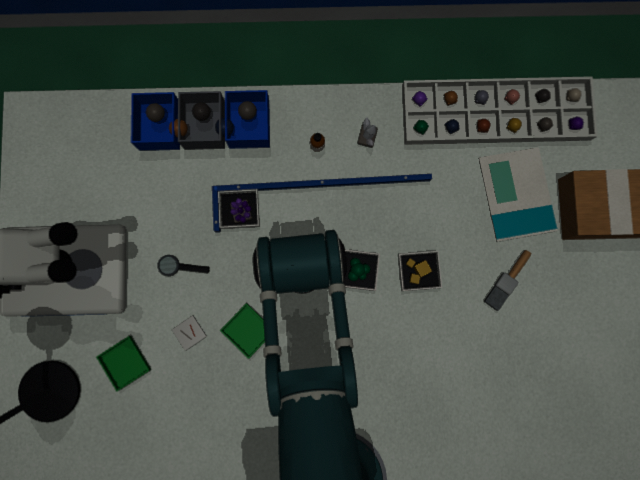

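Call:
{"name": "step_arm", "arguments": {"deltas": [{"dx": 40,"dy": 0,"dz": 10,"yaw": 10,"grip": 0.15},{"dx": 80,"dy": 0,"dz": 30,"yaw": 20,"grip": 0.15},{"dx": 120,"dy": 0,"dz": 32,"yaw": 30,"grip": 0.15},{"dx": 160,"dy": 0,"dz": 32,"yaw": 40,"grip": 0.15},{"dx": 172,"dy": 0,"dz": 32,"yaw": 50,"grip": 0.15},{"dx": 172,"dy": 0,"dz": 32,"yaw": 60,"grip": 0.15},{"dx": 172,"dy": 0,"dz": 32,"yaw": 70,"grip": 0.15},{"dx": 172,"dy": 0,"dz": 32,"yaw": 80,"grip": 0.15},{"dx": 172,"dy": 0,"dz": 32,"yaw": 90,"grip": 0.15},{"dx": 172,"dy": 0,"dz": 32,"yaw": 90,"grip": 0.15},{"dx": 172,"dy": 0,"dz": 32,"yaw": 90,"grip": 0.15}]}}

```text
time: 31.3
eef_pos: [0.6297, 0.1009, 0.2089]
tcp_rot: [-0.509, 0.509, -0.491, 0.491]
force: [0.6, 0.2, -0.3]
opening: 0.0363
```

Run:
```python
from h import *
c=cam('wrist');save(c,'w16.png')
cv2.imwrite('pics/w16c.png',cv2.resize(c['frame'][0:200,220:480,::-1],(780,600),interpolation=cv2.INTER_CUBIC))
print(readout.sense()['time'],readout.sense()['eef_pos'])
```

```text
31.35 [0.62969385 0.10064097 0.20895339]
```

View pics/w16c.png

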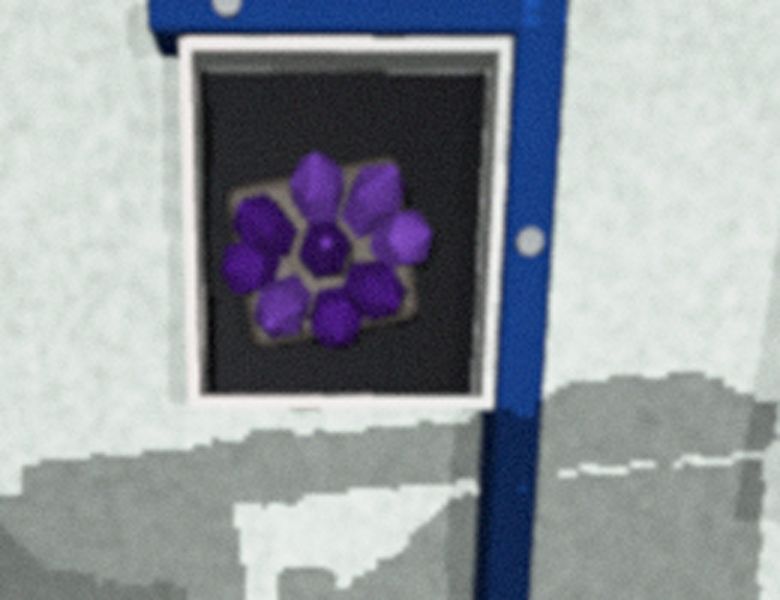

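```bash
python3 -c "
from h import *
print(order.finish_job())"
```

```text
the job is handed in; nothing more can be done
None
```

The amethyst tray is in the inside corner of the blue stop, with its +x side against the long rail and its +y side against the end piece. I handed the job in at about 31 s of the 61 s allowed.

I pushed it with two spread fingertips in three moves:
- **To the rail:** the tray squared itself up during this push. Contact showed as a force rise to about 7 N.
- **Along the rail to the end piece:** contact force was about 11 N.
- **Final nudge towards the rail:** the tray touched where I expected, within about a millimetre.

**Last checks:** the closing wrist and top pictures show no visible gap on either side and the amethyst still inside its tray. The arm was about 0.2 m up and touching nothing. In the last full top picture, the other two trays, the green look-alikes and the other bystanders look to be where they started. I checked these by eye only.

**Disagreement:** position estimates differed by a few millimetres, so the first contact with the rail came about 4 mm later than calculated. I relied on force and pictures for the final contacts. No check failed.

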